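Pack the barista's travel case and click it shut

ROBOT

A 6-joint arm with a two-finger parallel gripper is mounted at the origin on a cart in front of the work surface, level with it; the furniture and walls round the work are solid. World frame = base frame: x ahead of the robot, y to its left, z up, the work surface at z = 0. Lengths are in m, angles in rad, forces in N, time in s.
With the tool pointing down it reaches from about 0.375 to 0.9 m from the base axis. Payload 3.1 kg.
Tool frame: the origin (TCP) lies midway between the tips of the shut fingers; the grasp point (between the pads) lies 19 mm behind it (manip.grasp_offset is the distance from the TCP to the grasp point, in m); z points along the fingers, y is the line along which they close (so a half turn about z gives the same grasp; the last joint's range is limited). The gripper opens to 85 mm and grips with 20 to 120 N. Pads are 22 mm wide; open, the fingers measure 114 mm over their backs; the gripper's body (76 mm by 85 mm) begins 54 mm behind the grasp point. The pads swing forward as they close: fully open they stand 13 mm farther back than shut.
Start: joints at [-1.496, 0.527, 1.433, -0, 1.181, -0.178], TCP at [0.157, -0.605, 0.231] pointing down, gripper open.
Joint ranges: [-3.08, 3.08], [-0.75, 2.2], [0.22, 2.44], [-1.43, 4.57], [0, 2.65], [-2.85, 2.85]. Speed limits (rad/s): [2.79, 2.79, 3.14, 3.14, 3.14, 3.14].

INTERFACE

Orientations are given as a unit quaternion [x, y, z, w].
In Python, from station import sensors, cams, order, manip gives the robot as it stands.
- The arm moves only by the tool move_arm, never from a script. Its argument "targets" is a list of rows, each an object of numbers: "dx", "dy", "dz": the shift along the world's x, y, z normalised to -1 to 1, where 1 is 25 mm; "rx", "ry", "rz": the turn, a rotation vector about the world's x, y, z normalised to -1 to 1, where 1 is 30 degrees. A call has exactly 10 rows; each row shifts and turns the commanded pose from where the row before left it; what a row does not reach is not made up. A row lasts 1/8 s, in which the tool goes at most 62.5 mm and 10.7 degrees, less where a joint would pass 70% of its speed; a pose out of reach is approached as far as the arm can. A call with a number of a shift or a turn outside -1 to 1 is refused whole. A call with a gripper value outside its range is refused whole. "claw" is the opening in per cent of the stroke, from 0 (shut) to 100 (fully open), set as the call begins (left out, the last holds). The fingers move at their own pace and stop on an object; "newtons" is the grip in N (left out, the last holds). Time passes only in rows, so rows that do not move let the fingers close, or fill a call up. It gives the time, the measured TCP pose, the force, the opening and the grip force at its end, in the units of the state.
- sensors.sense(): the state, without advancing time (a new reading comes with each control period).
- cams.snapshot(name): name is "side" or "top"; returns the picture (400x640x3 uint8, red, green, blue); there is no depth.
- cams.camera_model(name): a dict with "fx", "fy", "cx", "cy" (pixels), "distortion" ([k1, k2, p1, p2, k3] as OpenCV has them; the pictures are not rectified), "extrinsics" (4x4, takes a point from world to camera coordinates). Camera axes: x right, y down, z forward; pixel columns grow to the right and rows downward; lengths in m; the calibration is good to about 2 mm. A picture is of the moment at which its call begins. camera_model takes no time and is no camera call.
- order.sign_off(): hands the job in; it is judged then, once.
The state is a dict: "t": time; "q": joint angles; "qd": joint speeds; "tau": joint torques, N m; "tcp_pos": TCP position; "tool_rot": TCP orientation; "force": force on the tool from outside, world axes, zero at the start; "ft_torque": the same for the moment, N m; "finger_gap": opening from 0.0 (shut) to 1.0 (fully open); "gripper_force": force on a finger pad.
Only numpy, scipy, OpenCV 4.12 (cv2) and the standard library are available. Lean on these libraries where they do the work, as an engineer would, in place of code of your own. Each camera call takes 0.05 s, during which the arm holds its last target. There are 200 camera calls.

TASK

Pack the coffee kit for the road: lay the portafilter flat in its cut-out in the foam of the open hard case, its basket in the wide end, and stand the tamper upright in the round pocket. Then swing the lid over and press its free edge down past the orange spring catch until it clicks, so that the lid is fully shut and held by the catch. Leave the cup in its place in the case, and do not disturb the glass tumbler, the milk jug and the white bowl.

Things in the scene. Friction and masses are not known exactly. Their poses are not given: they have to be found in the camera images.
- case: Dark hard case fixed on the worktop: 190 mm (its x) by 250 mm (its y), walls 5 mm, rim 70 mm up. Origin: centre of its underside; z up; lid hinge on its +x side, orange catch on its -x side. Inside, grey foam with its top 50 mm up: portafilter cut-out along the -x half; in the +x half the tamper's round pocket (+y) and a pocket (-y) where an espresso cup already stands.
- nest_portafilter (a point): Centre of the floor of the portafilter's cut-out: case x -40, y 0, z 30 mm; case axes. Home: centre of the portafilter's underside here, its +y (basket) along the case's -y; 4 mm play. Wide end 77 x 78 mm at -y, handle channel 40 mm wide at +y; between them (case y -24 to 28 mm, x -90 to 5 mm) a finger cut-out with its floor 10 mm up.
- nest_tamper (a point): Centre of the floor of the round tamper pocket: case x 48, y 58, z 10 mm; case axes. 65 mm wide, 40 mm deep: 4 mm of play all round the tamper's foot.
- portafilter_grip (a point): Point in the portafilter's black handle close to the steel basket: 5 mm from mid-length towards the basket, 18 mm above the underside; it about balances here. Portafilter: 198 mm long along y (basket at +y, handle at -y), 41 mm high, 0.48 kg; basket 69 mm wide, handle 28 mm wide and 30 mm high. Lies flat on the worktop, z up.
- tamper_mid (a point): Centre of the coffee tamper, half-way up its 83 mm. Steel foot 57 mm across and 17 mm high; dark wooden handle from 26 mm up to the top, 32 mm across at its thickest; 0.34 kg. It stands upright on the worktop, z up.
- cup_mid (a point): Centre (26 mm up) of the green espresso cup that already stands in the case (65 x 91 mm with its handle, 52 mm high). To be left there.
- lid_edge (a point): Where to press: small orange thumb pad on the lid's outer face, mid-width, 10 mm in from the free edge; 180 mm from the hinge line, 34 mm off the hinge plane. Lid: shell 190 x 250 x 34 mm, with a tongue at the free edge that goes down outside the case. Shut, its top is 104.5 mm above the worktop. Lid axes: x from free edge to hinge, z out of the outer face.
- lid_hinge (a point): Middle of the lid's hinge line, 70.5 mm up on the case's +x rim; case axes (the lid turns about y, its free edge lies towards -x when shut).
- lid (a joint): Opening of the lid, rad: 0 shut, 1.57 upright, at most 2.0; starts near 1.8, leaning away from the case. Stiff hinge: the lid (0.3 kg) stays where it is left; moving it takes 1 to 4 N at the free edge. Lowered without pressing, its tongue stops on the catch at about 0.11.
- catch (a joint): Outward lean of the orange spring catch, rad: 0 at rest. Pressing the lid home pushes it out to about 0.12, then it springs back to 0 over the lid's tongue with a click. This takes 10 to 15 N on the thumb pad.
- catch_top (a point): Middle of the top of the orange catch (58 mm wide, bevelled towards the case) on the case's -x side, 81 mm above the worktop.
- tumbler: Glass tumbler, 81 mm across, 92 mm high, upright; origin at the centre of its underside. Bystander.
- milk_jug: Steel milk jug, 78 x 103 x 84 mm, upright; origin at the centre of its underside. Bystander.
- salt_bowl: White bowl, 105 mm across, 48 mm high; origin at the centre of its underside. Bystander.
There are look-alikes about, which are no part of the job. Leave any blue or yellow look-alike of the part that bears cup_mid alone.

How it is judged:
On the way:
1. portafilter and tamper lie home in their cut-outs, released, with the lid still open (x of portafilter_grip in the frame of case between -0.049 and -0.031 m and y of portafilter_grip in the frame of case between -0.014 and 0.004 m and z of portafilter_grip in the frame of case between 0.04 and 0.056 m and angle between the y axis of portafilter_grip and the y axis of case, either way round below 0.1 rad and x of tamper_mid in the frame of case between 0.04 and 0.056 m and y of tamper_mid in the frame of case between 0.05 and 0.066 m and z of tamper_mid in the frame of case between 0.0445 and 0.0585 m and angle between tamper_mid's own z axis and vertical below 0.12 rad and value of joint lid above 0.6 rad and contact force between the fingers and portafilter below 0.3 N and contact force between the fingers and tamper below 0.3 N), for 0.2 s.
At the end, for the whole second after the job is handed in: Lid shut (under 0.015 rad), catch back at rest over its tongue (under 0.02 rad); portafilter flat in its cut-out (9 mm, 0.10 rad, 8 mm in height), tamper upright in its pocket (8 mm, 0.12 rad), cup still in its own (12 mm); all at rest (x of portafilter_grip in the frame of case between -0.049 and -0.031 m and y of portafilter_grip in the frame of case between -0.014 and 0.004 m and z of portafilter_grip in the frame of case between 0.04 and 0.056 m and angle between the y axis of portafilter_grip and the y axis of case, either way round below 0.1 rad and x of tamper_mid in the frame of case between 0.04 and 0.056 m and y of tamper_mid in the frame of case between 0.05 and 0.066 m and z of tamper_mid in the frame of case between 0.0445 and 0.0585 m and angle between tamper_mid's own z axis and vertical below 0.12 rad and x of cup_mid in the frame of case between 0.038 and 0.058 m and y of cup_mid in the frame of case between -0.067 and -0.043 m and z of cup_mid in the frame of case between 0.028 and 0.044 m and value of joint lid below 0.015 rad and value of joint catch below 0.02 rad and linear speed of each of portafilter, tamper below 0.02 m/s); the robot touches nothing.
It fails at once if the glass tumbler is shoved or tipped (distance of tumbler from where it was at the start of the episode above 0.03 m or angle between tumbler's own z axis and vertical above 0.35 rad).
It fails at once if the milk jug is shoved or tipped (distance of milk_jug from where it was at the start of the episode above 0.03 m or angle between milk_jug's own z axis and vertical above 0.35 rad).
It fails at once if the white bowl is shoved or tipped (distance of salt_bowl from where it was at the start of the episode above 0.03 m or angle between salt_bowl's own z axis and vertical above 0.35 rad).
It also fails if it takes over 72 s, if anything falls off the work surface, if the arm or the gripper's body presses on something with over 40 N, if the wrist force passes 120 N, or if a joint passes its speed limit or range.

## Working session

There is one attempt and no reset: what is moved stays moved. The work goes in short steps, Python scripts to look and compute and a tool call to move; the robot and the scene stay as the last step left them, time stands still between calls to the robot, and variables do not carry over. Pictures are saved under pics/ and viewed, at most 10 in all, crops included, and the job is handed in when it is done.

Besides the shell and the picture viewer there is one more tool, called after "Call:" as a command line: name --argument value ..., lists and objects as JSON in quotes. move_arm: Moves the arm, as the interface text tells. Scaled input: -1 to 1 covers 25 mm each way for a shift and 30 degrees each way for a turn. Its arguments: {"type":"object","properties":{"targets":{"type":"array"},"claw":{"type":"number"},"newtons":{"type":"number"}},"required":["targets"]}

```bash
mkdir -p pics; python3 - <<'E'
from station import sensors, cams, manip
import cv2
for n in("top","side"):
    cv2.imwrite(f"pics/{n}0.png",cams.snapshot(n)[:,:,::-1])
    m=cams.camera_model(n);print(n,m)
s=sensors.sense();print(s,manip.grasp_offset)
E
```

```text
top {'fx': 384.35630996909816, 'fy': 384.35630996909816, 'cx': 308.9086553121803, 'cy': 199.7371367851952, 'distortion': array([0.03048768, 0.        , 0.        , 0.        , 0.        ]), 'extrinsics': array([[-0.01192192, -0.99973802,  0.01953891,  0.03930177],
       [-0.98206881,  0.00803006, -0.18835174,  0.59608277],
       [ 0.1881455 , -0.02143406, -0.98190725,  1.06837283],
       [ 0.        ,  0.        ,  0.        ,  1.        ]])}
side {'fx': 486.5643624281953, 'fy': 486.5643624281953, 'cx': 316.48935713771533, 'cy': 194.8882181348053, 'distortion': array([-0.13279673,  0.        ,  0.        ,  0.        ,  0.        ]), 'extrinsics': array([[ 0.98338255,  0.180768  ,  0.01678378, -0.59080944],
       [ 0.11268095, -0.53526154, -0.83713684,  0.05534107],
       [-0.14234384,  0.82511697, -0.54673597,  1.68252301],
       [ 0.        ,  0.        ,  0.        ,  1.        ]])}
{'t': 0.1, 'q': array([-1.49552047e+00,  5.28393119e-01,  1.43377435e+00,  1.58835407e-06,
        1.18141661e+00, -1.78522487e-01]), 'qd': array([-5.38408402e-04, -3.65028315e-03, -4.15120028e-03, -1.34633765e-03,
        2.99898328e-05, -8.36885715e-04]), 'tau': array([-4.80969102e-04, -4.43305135e+01, -1.78586483e+01, -1.74111951e-04,
        3.84503874e-03,  9.33931716e-06]), 'tcp_pos': array([ 0.15689232, -0.60431765,  0.23041919]), 'tool_rot': array([ 9.91958646e-01,  1.26558499e-01,  5.21124969e-05, -9.94346094e-04]), 'force': array([-0.10386662,  0.37784501, -0.31805513]), 'ft_torque': array([-0.01796974,  0.03342096, -0.01069432]), 'gripper_force': 0.0, 'finger_gap': 0.999820355098551} 0.0187
```

View pics/top0.png

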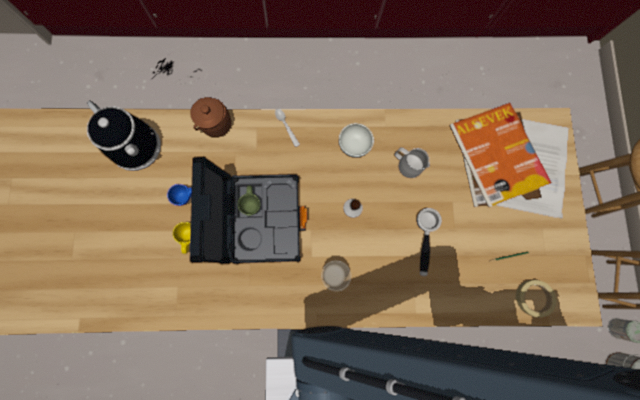

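View pics/side0.png

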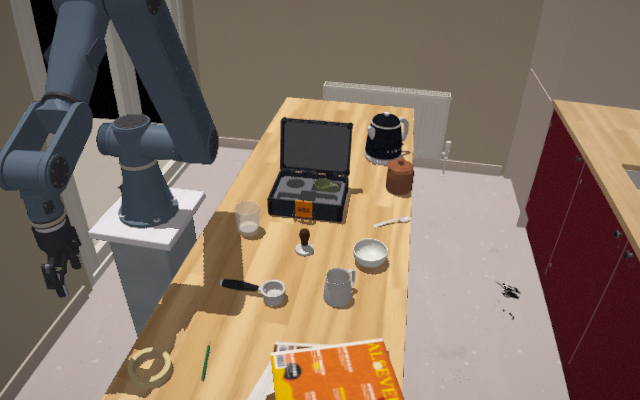

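The top view shows:
- the case at about (265,218), with its lid to the left and the catch at (304,217)
- the tamper at (353,207) and the portafilter from (428,218) to (425,272)
- the tumbler at (336,274), the bowl at (355,140) and the jug at (412,162)

There are three cups. The green one at (250,203) stands in the case pocket, so it is the real one. The blue one (179,194) and the yellow one (183,233) are look-alikes outside the case. I'll enlarge to confirm.

```bash
cat >h.py <<'E'
import numpy as np,cv2
from station import sensors,cams
def w(n,u,v,z):
    "pixel -> world point at height z"
    m=cams.camera_model(n);K=np.array([[m['fx'],0,m['cx']],[0,m['fy'],m['cy']],[0,0,1]])
    p=cv2.undistortPoints(np.array([[[u,v]]],float),K,np.array(m['distortion']))[0,0]
    E=m['extrinsics'];R=E[:3,:3];c=-R.T@E[:3,3];d=R.T@[*p,1]
    return c+d*(z-c[2])/d[2]
def px(n,P):
    m=cams.camera_model(n);K=np.array([[m['fx'],0,m['cx']],[0,m['fy'],m['cy']],[0,0,1]])
    E=m['extrinsics'];return cv2.projectPoints(np.array(P,float).reshape(-1,3),cv2.Rodrigues(E[:3,:3])[0],E[:3,3],K,np.array(m['distortion']))[0][:,0]
def crop(img,out,x0,y0,x1,y1,k):
    c=cv2.resize(img[y0:y1,x0:x1],None,fx=k,fy=k,interpolation=cv2.INTER_CUBIC)
    cv2.imwrite(out,c[:,:,::-1])
E
python3 - <<'E'
import cv2
from h import *
t=cv2.imread('pics/top0.png')[:,:,::-1]
crop(t,'pics/c1.png',170,145,330,275,5)
crop(t,'pics/c2.png',320,175,450,282,6)
E
```

```text
(no output)
```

View pics/c1.png

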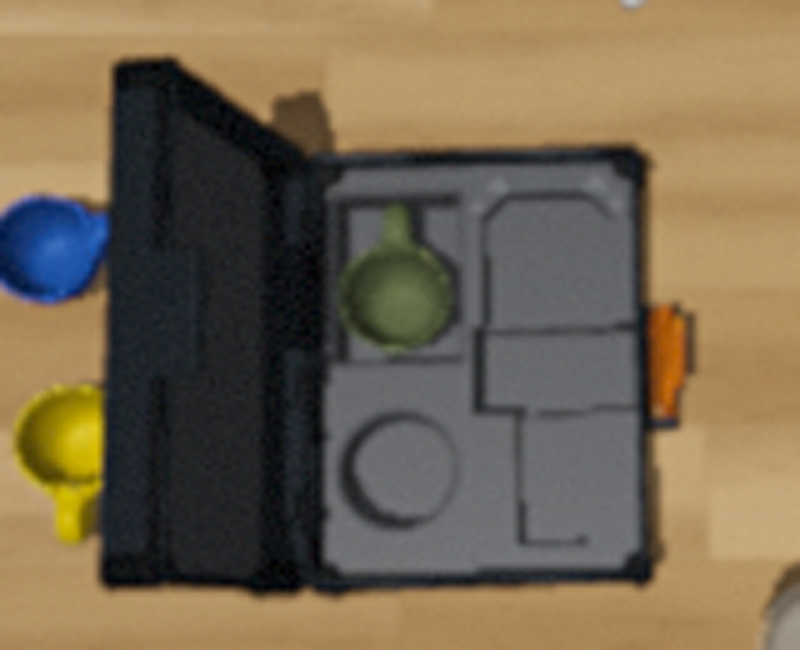

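View pics/c2.png

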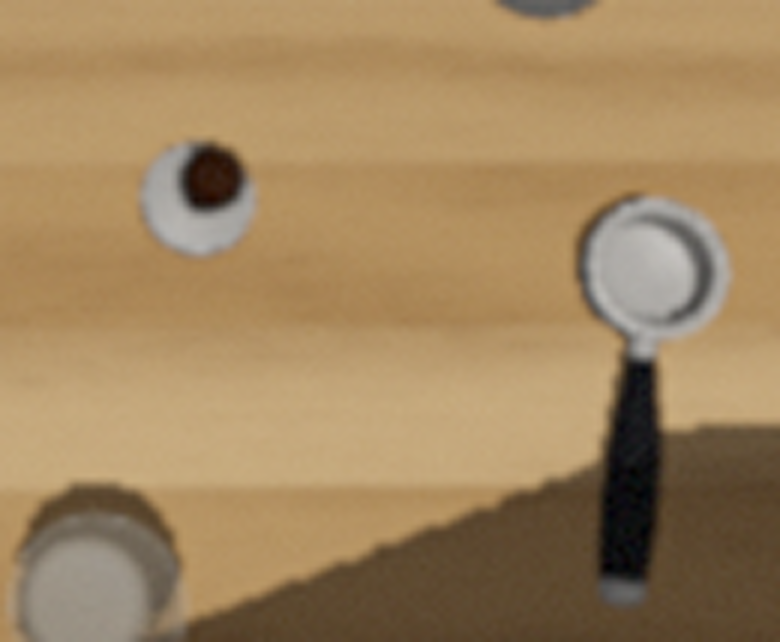

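The crops confirm that the green cup sits in the case pocket at about (249,204), and the blue and yellow ones are outside it. They also show the round pocket's rim centre, the cut-out corners, the portafilter (basket at the far end) and the tamper clearly. Next I'll fit the poses.

```bash
python3 - <<'E'
from h import *
from scipy.optimize import least_squares
o=lambda u,v,x0,y0,k:((u+.5)/k-.5+x0,(v+.5)/k-.5+y0)
c1=lambda u,v:o(u,v,170,145,5); c2=lambda u,v:o(u,v,320,175,6)
C=[((48,58,50),(401,470)),((-20,103,50),(521,543)),((5,28,50),(476,410)),((5,-24,50),(480,328)),((-95,-125,70),(642,150)),((-95,125,70),(651,580))]
P=np.array([c[0] for c in C])/1e3; U=np.array([c1(*c[1]) for c in C])
def T(p,Q):
    c,s=np.cos(p[2]),np.sin(p[2]);return Q@np.array([[c,-s,0],[s,c,0],[0,0,1]]).T+[p[0],p[1],0]
r=least_squares(lambda p:(px('top',T(p,P))-U).ravel(),[.55,.12,np.pi/2],loss='soft_l1')
print('case',r.x,np.round(r.fun.reshape(-1,2),2).tolist())
for n,q in dict(nestP=(-40,0,30),grip=(-40,-5,48),tamp=(48,58,10),cup=(48,-55,36),catch=(-97,0,81),hinge=(95,0,70.5)).items(): print(n,T(r.x,np.array([q])/1e3).round(4))
b=w('top',*c2(657,268),.041);e=w('top',*c2(622,606),.013);h=w('top',*c2(641,350),.02)
d=b-e;L=np.hypot(*d[:2]);print('basket',b,'tail',e,'hstart',h,L,'yaw of +y',np.arctan2(d[1],d[0]))
print('grip',b+(5-64.5)/163.5*d)
print('tamper',w('top',*c2(199,198),.015),w('top',*c2(214,178),.083))
for n,u,v,z in(('tumbler',336,270,.092),('jug',412,162,.084),('bowl',355,140,.048)):print(n,w('top',u,v,z))
# side check
print(px('side',T(r.x,np.array([[-97,0,81],[-95,125,70],[-95,-125,70]])/1e3)))
th=1.8;print(px('top',T(r.x,np.array([[.095-.19*np.cos(th),y,.0705+.19*np.sin(th)] for y in(-.125,.125)]))))
E
```

```text
case [0.54458862 0.1569124  1.58098028] [[0.06, -0.29], [-0.16, 0.38], [0.07, 1.02], [-0.74, -0.32], [0.48, -0.54], [0.19, -0.04]]
nestP [[0.545  0.1169 0.03  ]]
grip [[0.55  0.117 0.048]]
tamp [[0.4861 0.2043 0.01  ]]
cup [[0.5991 0.2055 0.036 ]]
catch [[0.5456 0.0599 0.081 ]]
hinge [[0.5436 0.2519 0.0705]]
basket [ 0.53792479 -0.32056512  0.041     ] tail [ 0.37529611 -0.30065649  0.013     ] hstart [ 0.49980139 -0.31672842  0.02      ] 0.1638427331324084 yaw of +y -0.12181161910006343
grip [ 0.47874188 -0.31332008  0.0308104 ]
tamper [ 0.57906969 -0.10013595  0.015     ] [ 0.57712803 -0.09825553  0.083     ]
tumbler [ 0.39326219 -0.03772157  0.092     ]
jug [ 0.70070638 -0.26807294  0.084     ]
bowl [ 0.78192339 -0.10933501  0.048     ]
[[303.76507655 200.00639212]
 [267.40699354 198.35770376]
 [341.15611688 206.5771949 ]]
[[201.96993491 156.18615483]
 [198.66172289 260.24068447]]
```

Call:
move_arm --targets '[{"dx":1,"dy":0.9,"rz":-0.24},{"dx":1,"dy":0.9,"rz":-0.24},{"dx":1,"dy":0.9,"rz":-0.24},{"dx":1,"dy":0.9},{"dx":1,"dy":0.9},{"dx":1,"dy":0.9},{"dx":1,"dy":0.9},{"dx":1,"dy":0.9},{"dx":1,"dy":0.9},{"dx":1,"dy":0.9}]' --claw 70 --newtons 60

```text
schema error: expected keys dx, dy, dz, rx, ry, rz
```

Call:
move_arm --targets '[{"dx":0.96,"dy":0.88},{"dx":0.96,"dy":0.88},{"dx":0.96,"dy":0.88,"dz":-0.5},{"dz":-1},{"dz":-1},{"dz":-1},{"dz":-1},{"dz":-1},{"dz":-0.5},{}]'

```text
schema error: expected keys dx, dy, dz, rx, ry, rz
```

Call:
move_arm --targets '[{"dx":1,"dy":0.9,"dz":0,"rx":0,"ry":0,"rz":-0.24},{"dx":1,"dy":0.9,"dz":0,"rx":0,"ry":0,"rz":-0.24},{"dx":1,"dy":0.9,"dz":0,"rx":0,"ry":0,"rz":-0.24},{"dx":1,"dy":0.9,"dz":0,"rx":0,"ry":0,"rz":0},{"dx":1,"dy":0.9,"dz":0,"rx":0,"ry":0,"rz":0},{"dx":1,"dy":0.9,"dz":0,"rx":0,"ry":0,"rz":0},{"dx":1,"dy":0.9,"dz":0,"rx":0,"ry":0,"rz":0},{"dx":1,"dy":0.9,"dz":0,"rx":0,"ry":0,"rz":0},{"dx":1,"dy":0.9,"dz":0,"rx":0,"ry":0,"rz":0},{"dx":1,"dy":0.9,"dz":0,"rx":0,"ry":0,"rz":0}]' --claw 70 --newtons 60

```text
t: 1.35
tcp_pos: [0.4075, -0.3789, 0.2309]
tool_rot: [0.998, -0.062, -0.0, -0.0]
force: [0.5, -0.1, -0.9]
finger_gap: 0.7
gripper_force: 0.0
```

Call:
move_arm --targets '[{"dx":0.96,"dy":0.88,"dz":0,"rx":0,"ry":0,"rz":0},{"dx":0.96,"dy":0.88,"dz":0,"rx":0,"ry":0,"rz":0},{"dx":0.96,"dy":0.88,"dz":-0.5,"rx":0,"ry":0,"rz":0},{"dx":0,"dy":0,"dz":-1,"rx":0,"ry":0,"rz":0},{"dx":0,"dy":0,"dz":-1,"rx":0,"ry":0,"rz":0},{"dx":0,"dy":0,"dz":-1,"rx":0,"ry":0,"rz":0},{"dx":0,"dy":0,"dz":-1,"rx":0,"ry":0,"rz":0},{"dx":0,"dy":0,"dz":-1,"rx":0,"ry":0,"rz":0},{"dx":0,"dy":0,"dz":-0.5,"rx":0,"ry":0,"rz":0},{"dx":0,"dy":0,"dz":0,"rx":0,"ry":0,"rz":0}]'

```text
t: 2.6
tcp_pos: [0.4785, -0.3135, 0.0805]
tool_rot: [0.998, -0.062, -0.001, -0.001]
force: [-1.3, 0.4, -0.3]
finger_gap: 0.703
gripper_force: 0.0
```

Call:
move_arm --targets '[{"dx":0,"dy":0,"dz":-1,"rx":0,"ry":0,"rz":0},{"dx":0,"dy":0,"dz":-1,"rx":0,"ry":0,"rz":0},{"dx":0,"dy":0,"dz":-0.7,"rx":0,"ry":0,"rz":0},{"dx":0,"dy":0,"dz":-0.4,"rx":0,"ry":0,"rz":0},{"dx":0,"dy":0,"dz":0,"rx":0,"ry":0,"rz":0},{"dx":0,"dy":0,"dz":0,"rx":0,"ry":0,"rz":0},{"dx":0,"dy":0,"dz":0,"rx":0,"ry":0,"rz":0},{"dx":0,"dy":0,"dz":0,"rx":0,"ry":0,"rz":0},{"dx":0,"dy":0,"dz":0,"rx":0,"ry":0,"rz":0},{"dx":0,"dy":0,"dz":0,"rx":0,"ry":0,"rz":0}]'

```text
t: 3.85
tcp_pos: [0.479, -0.314, 0.0039]
tool_rot: [0.998, -0.062, 0.0, 0.0]
force: [0.0, 1.3, 1.0]
finger_gap: 0.702
gripper_force: 0.0
```

Call:
move_arm --targets '[{"dx":0,"dy":0,"dz":0,"rx":0,"ry":0,"rz":0},{"dx":0,"dy":0,"dz":0,"rx":0,"ry":0,"rz":0},{"dx":0,"dy":0,"dz":0,"rx":0,"ry":0,"rz":0},{"dx":0,"dy":0,"dz":0,"rx":0,"ry":0,"rz":0},{"dx":0,"dy":0,"dz":0,"rx":0,"ry":0,"rz":0},{"dx":0,"dy":0,"dz":0,"rx":0,"ry":0,"rz":0},{"dx":0,"dy":0,"dz":0,"rx":0,"ry":0,"rz":0},{"dx":0,"dy":0,"dz":0,"rx":0,"ry":0,"rz":0},{"dx":0,"dy":0,"dz":0.3,"rx":0,"ry":0,"rz":0},{"dx":0,"dy":0,"dz":0.7,"rx":0,"ry":0,"rz":0}]' --claw 0 --newtons 80

```text
t: 5.1
tcp_pos: [0.478, -0.3131, 0.0281]
tool_rot: [0.998, -0.062, -0.001, -0.001]
force: [0.4, -0.7, -4.0]
finger_gap: 0.201
gripper_force: 77.9
```

Call:
move_arm --targets '[{"dx":0,"dy":0,"dz":1,"rx":0,"ry":0,"rz":0},{"dx":0,"dy":0,"dz":1,"rx":0,"ry":0,"rz":0},{"dx":0,"dy":0,"dz":1,"rx":0,"ry":0,"rz":0},{"dx":0,"dy":0,"dz":1,"rx":0,"ry":0,"rz":0},{"dx":0,"dy":0.5,"dz":0.6,"rx":0,"ry":0,"rz":0},{"dx":0.2,"dy":1,"dz":0,"rx":0,"ry":0,"rz":0.05},{"dx":0.2,"dy":1,"dz":0,"rx":0,"ry":0,"rz":0.05},{"dx":0.2,"dy":1,"dz":0,"rx":0,"ry":0,"rz":0.05},{"dx":0.2,"dy":1,"dz":0,"rx":0,"ry":0,"rz":0.05},{"dx":0.2,"dy":1,"dz":0,"rx":0,"ry":0,"rz":0.05}]'

```text
t: 6.35
tcp_pos: [0.5032, -0.1744, 0.1437]
tool_rot: [1.0, 0.004, -0.001, -0.001]
force: [0.9, -0.6, -4.5]
finger_gap: 0.201
gripper_force: 77.9
```

Call:
move_arm --targets '[{"dx":0.2,"dy":1,"dz":0,"rx":0,"ry":0,"rz":0},{"dx":0.2,"dy":1,"dz":0,"rx":0,"ry":0,"rz":0},{"dx":0.2,"dy":1,"dz":0,"rx":0,"ry":0,"rz":0},{"dx":0.2,"dy":1,"dz":0,"rx":0,"ry":0,"rz":0},{"dx":0.2,"dy":1,"dz":0,"rx":0,"ry":0,"rz":0},{"dx":0.2,"dy":1,"dz":0,"rx":0,"ry":0,"rz":0},{"dx":0.2,"dy":1,"dz":0,"rx":0,"ry":0,"rz":0},{"dx":0.2,"dy":1,"dz":0,"rx":0,"ry":0,"rz":0},{"dx":0.2,"dy":1,"dz":0,"rx":0,"ry":0,"rz":0},{"dx":0.05,"dy":1,"dz":0,"rx":0,"ry":0,"rz":0}]'

```text
t: 7.6
tcp_pos: [0.5493, 0.0751, 0.1437]
tool_rot: [1.0, 0.004, -0.001, -0.0]
force: [0.1, 0.1, -5.1]
finger_gap: 0.198
gripper_force: 77.9
```

Call:
move_arm --targets '[{"dx":0,"dy":0.9,"dz":0,"rx":0,"ry":0,"rz":0},{"dx":0,"dy":0.8,"dz":0,"rx":0,"ry":0,"rz":0},{"dx":0,"dy":0,"dz":0,"rx":0,"ry":0,"rz":0},{"dx":0,"dy":0,"dz":0,"rx":0,"ry":0,"rz":0},{"dx":0,"dy":0,"dz":0,"rx":0,"ry":0,"rz":0},{"dx":0,"dy":0,"dz":0,"rx":0,"ry":0,"rz":0},{"dx":0,"dy":0,"dz":0,"rx":0,"ry":0,"rz":0},{"dx":0,"dy":0,"dz":0,"rx":0,"ry":0,"rz":0},{"dx":0,"dy":0,"dz":0,"rx":0,"ry":0,"rz":0},{"dx":0,"dy":0,"dz":0,"rx":0,"ry":0,"rz":0}]'

```text
t: 8.85
tcp_pos: [0.5502, 0.1161, 0.1438]
tool_rot: [1.0, 0.004, 0.0, -0.0]
force: [0.1, 0.0, -4.5]
finger_gap: 0.197
gripper_force: 78.0
```

```bash
python3 - <<'E'
from h import *
a=cams.snapshot('top');b=cams.snapshot('side');s=sensors.sense();print(s['tcp_pos'],s['tool_rot'])
i=np.hstack([cv2.resize(a[130:290,230:360],None,fx=3,fy=3,interpolation=cv2.INTER_CUBIC),cv2.resize(b[100:260,230:360],None,fx=3,fy=3,interpolation=cv2.INTER_CUBIC)])
cv2.imwrite('pics/p1.png',i[:,:,::-1])
z=s['tcp_pos'][2]-.004
yc=.117;print('expected basket',px('top',[.5493+.0007+.0595,.1176,z+.041]),px('side',[[.6095,.1176,z],[.446,.116,z+.015]]))
E
```

```text
[0.5502052  0.11610075 0.14382623] [ 9.99992381e-01  3.90349155e-03  2.89972570e-05 -1.99343843e-06]
expected basket [[277.47696686 186.09023559]] [[326.1705334  178.04022143]
 [278.13404764 169.21798296]]
```

View pics/p1.png

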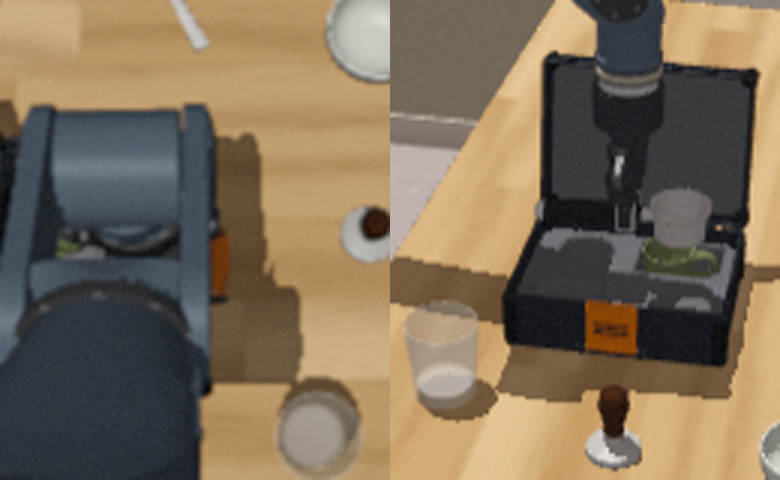

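The side crop shows the basket at about (327,181), level and where I expected it over the wide end. I'll lower it.

Call:
move_arm --targets '[{"dx":-0.04,"dy":0.04,"dz":-0.8,"rx":0,"ry":0,"rz":0},{"dx":0,"dy":0,"dz":-0.8,"rx":0,"ry":0,"rz":0},{"dx":0,"dy":0,"dz":-0.6,"rx":0,"ry":0,"rz":0},{"dx":0,"dy":0,"dz":-0.5,"rx":0,"ry":0,"rz":0},{"dx":0,"dy":0,"dz":-0.4,"rx":0,"ry":0,"rz":0},{"dx":0,"dy":0,"dz":-0.3,"rx":0,"ry":0,"rz":0},{"dx":0,"dy":0,"dz":-0.3,"rx":0,"ry":0,"rz":0},{"dx":0,"dy":0,"dz":-0.2,"rx":0,"ry":0,"rz":0},{"dx":0,"dy":0,"dz":0,"rx":0,"ry":0,"rz":0},{"dx":0,"dy":0,"dz":0,"rx":0,"ry":0,"rz":0}]'

```text
t: 10.2
tcp_pos: [0.5494, 0.1171, 0.0465]
tool_rot: [1.0, 0.004, 0.0, -0.0]
force: [0.4, 0.2, -4.6]
finger_gap: 0.201
gripper_force: 78.0
```

Call:
move_arm --targets '[{"dx":0,"dy":0,"dz":-0.15,"rx":0,"ry":0,"rz":0},{"dx":0,"dy":0,"dz":-0.15,"rx":0,"ry":0,"rz":0},{"dx":0,"dy":0,"dz":-0.1,"rx":0,"ry":0,"rz":0},{"dx":0,"dy":0,"dz":-0.06,"rx":0,"ry":0,"rz":0},{"dx":0,"dy":0,"dz":0,"rx":0,"ry":0,"rz":0},{"dx":0,"dy":0,"dz":0,"rx":0,"ry":0,"rz":0},{"dx":0,"dy":0,"dz":0,"rx":0,"ry":0,"rz":0},{"dx":0,"dy":0,"dz":0,"rx":0,"ry":0,"rz":0},{"dx":0,"dy":0,"dz":0,"rx":0,"ry":0,"rz":0},{"dx":0,"dy":0,"dz":0,"rx":0,"ry":0,"rz":0}]'

```text
t: 11.45
tcp_pos: [0.5493, 0.1171, 0.0348]
tool_rot: [1.0, 0.004, 0.0, -0.0]
force: [-0.3, -0.5, -4.4]
finger_gap: 0.198
gripper_force: 78.0
```

Call:
move_arm --targets '[{"dx":0,"dy":0,"dz":-0.02,"rx":0,"ry":0,"rz":0},{"dx":0,"dy":0,"dz":0,"rx":0,"ry":0,"rz":0},{"dx":0,"dy":0,"dz":0,"rx":0,"ry":0,"rz":0},{"dx":0,"dy":0,"dz":0,"rx":0,"ry":0,"rz":0},{"dx":0,"dy":0,"dz":0.4,"rx":0,"ry":0,"rz":0},{"dx":0,"dy":0,"dz":0.8,"rx":0,"ry":0,"rz":0},{"dx":0,"dy":0,"dz":1,"rx":0,"ry":0,"rz":0},{"dx":0,"dy":0,"dz":1,"rx":0,"ry":0,"rz":0},{"dx":0,"dy":0,"dz":1,"rx":0,"ry":0,"rz":0},{"dx":0,"dy":0,"dz":1,"rx":0,"ry":0,"rz":0}]' --claw 45

```text
t: 12.7
tcp_pos: [0.5491, 0.1171, 0.1659]
tool_rot: [1.0, 0.004, 0.0, -0.0]
force: [-0.1, 0.1, -0.2]
finger_gap: 0.449
gripper_force: 0.0
```

Call:
move_arm --targets '[{"dx":0.13,"dy":-0.96,"dz":0,"rx":0,"ry":0,"rz":0.333},{"dx":0.13,"dy":-0.96,"dz":0,"rx":0,"ry":0,"rz":0.333},{"dx":0.13,"dy":-0.96,"dz":0,"rx":0,"ry":0,"rz":0.333},{"dx":0.13,"dy":-0.96,"dz":0,"rx":0,"ry":0,"rz":0.333},{"dx":0.13,"dy":-0.96,"dz":0,"rx":0,"ry":0,"rz":0.333},{"dx":0.13,"dy":-0.96,"dz":0,"rx":0,"ry":0,"rz":0.333},{"dx":0.13,"dy":-0.96,"dz":0,"rx":0,"ry":0,"rz":0.333},{"dx":0.13,"dy":-0.96,"dz":0,"rx":0,"ry":0,"rz":0.333},{"dx":0.13,"dy":-0.96,"dz":0,"rx":0,"ry":0,"rz":0.333},{"dx":0,"dy":0,"dz":0,"rx":0,"ry":0,"rz":0}]' --claw 70

```text
t: 13.95
tcp_pos: [0.5789, -0.1004, 0.1649]
tool_rot: [0.706, 0.708, 0.0, 0.001]
force: [-0.3, 0.9, 0.2]
finger_gap: 0.705
gripper_force: 0.0
```

```bash
python3 - <<'E'
from h import *
a=cams.snapshot('top');b=cams.snapshot('side');s=sensors.sense();print(s['tcp_pos'],s['tool_rot'],s['q'])
i=np.hstack([cv2.resize(a[145:275,220:340],None,fx=3,fy=3,interpolation=cv2.INTER_CUBIC),cv2.resize(b[150:280,240:370],None,fx=3,fy=3,interpolation=cv2.INTER_CUBIC)])
cv2.imwrite('pics/p2.png',i[:,:,::-1])
print(px('top',[[.6095,.1176,.071],[.446,.116,.045]]))
E
```

```text
[ 0.57807904 -0.09849139  0.16460297] [ 7.05994091e-01  7.08217646e-01  1.17239795e-04 -3.10141505e-04] [-3.59434829e-01  5.59564376e-01  1.59545855e+00  5.62190441e-04
  9.87038508e-01 -3.62889381e-01]
[[279.78751249 194.57478085]
 [280.69242672 252.10765612]]
```

View pics/p2.png

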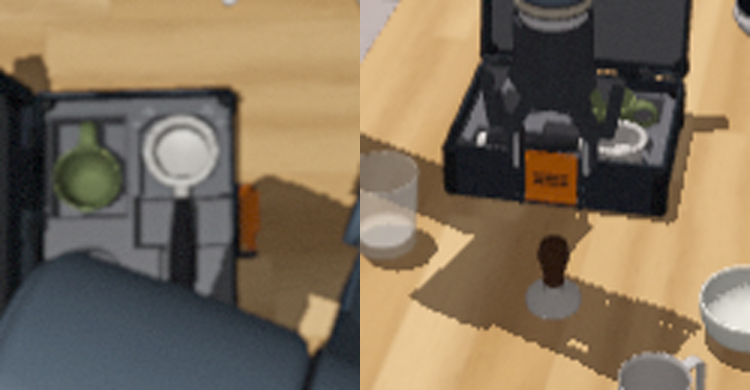

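The portafilter lies home: its basket is at (280,195), against a predicted (279.8,194.6). The gripper is over the tamper, so I'll descend and grip.

Call:
move_arm --targets '[{"dx":0,"dy":0,"dz":-0.8,"rx":0,"ry":0,"rz":0},{"dx":0,"dy":0,"dz":-1,"rx":0,"ry":0,"rz":0},{"dx":0,"dy":0,"dz":-1,"rx":0,"ry":0,"rz":0},{"dx":0,"dy":0,"dz":-0.8,"rx":0,"ry":0,"rz":0},{"dx":0,"dy":0,"dz":-0.6,"rx":0,"ry":0,"rz":0},{"dx":0,"dy":0,"dz":-0.4,"rx":0,"ry":0,"rz":0},{"dx":0,"dy":0,"dz":-0.2,"rx":0,"ry":0,"rz":0},{"dx":0,"dy":0,"dz":0,"rx":0,"ry":0,"rz":0},{"dx":0,"dy":0,"dz":0,"rx":0,"ry":0,"rz":0},{"dx":0,"dy":0,"dz":0,"rx":0,"ry":0,"rz":0}]'

```text
t: 15.3
tcp_pos: [0.5788, -0.0991, 0.0448]
tool_rot: [0.705, 0.709, 0.0, 0.0]
force: [0.1, -0.2, 0.2]
finger_gap: 0.699
gripper_force: 0.0
```

Call:
move_arm --targets '[{"dx":0,"dy":0,"dz":0,"rx":0,"ry":0,"rz":0},{"dx":0,"dy":0,"dz":0,"rx":0,"ry":0,"rz":0},{"dx":0,"dy":0,"dz":0,"rx":0,"ry":0,"rz":0},{"dx":0,"dy":0,"dz":0,"rx":0,"ry":0,"rz":0},{"dx":0,"dy":0,"dz":0,"rx":0,"ry":0,"rz":0},{"dx":0,"dy":0,"dz":0,"rx":0,"ry":0,"rz":0},{"dx":0,"dy":0,"dz":0,"rx":0,"ry":0,"rz":0},{"dx":0,"dy":0,"dz":0,"rx":0,"ry":0,"rz":0},{"dx":0,"dy":0,"dz":0,"rx":0,"ry":0,"rz":0},{"dx":0,"dy":0,"dz":0,"rx":0,"ry":0,"rz":0}]' --claw 0 --newtons 50

```text
t: 16.55
tcp_pos: [0.5791, -0.0991, 0.0448]
tool_rot: [0.705, 0.709, 0.0, 0.001]
force: [1.3, 0.0, 3.9]
finger_gap: 0.347
gripper_force: 49.3
```

Call:
move_arm --targets '[{"dx":0,"dy":0,"dz":0.3,"rx":0,"ry":0,"rz":0},{"dx":0,"dy":0,"dz":0.7,"rx":0,"ry":0,"rz":0},{"dx":0,"dy":0,"dz":1,"rx":0,"ry":0,"rz":0},{"dx":0,"dy":0,"dz":1,"rx":0,"ry":0,"rz":0},{"dx":0,"dy":0,"dz":1,"rx":0,"ry":0,"rz":0},{"dx":0,"dy":0,"dz":0.4,"rx":0,"ry":0,"rz":0},{"dx":-0.15,"dy":0.5,"dz":0,"rx":0,"ry":0,"rz":0},{"dx":-0.3,"dy":1,"dz":0,"rx":0,"ry":0,"rz":0},{"dx":-0.3,"dy":1,"dz":0,"rx":0,"ry":0,"rz":0},{"dx":-0.3,"dy":1,"dz":0,"rx":0,"ry":0,"rz":0}]'

```text
t: 17.8
tcp_pos: [0.5502, -0.0097, 0.1529]
tool_rot: [0.705, 0.709, -0.001, -0.002]
force: [0.3, 0.2, -3.9]
finger_gap: 0.345
gripper_force: 49.9
```

Call:
move_arm --targets '[{"dx":-0.3,"dy":1,"dz":0,"rx":0,"ry":0,"rz":0},{"dx":-0.3,"dy":1,"dz":0,"rx":0,"ry":0,"rz":0},{"dx":-0.3,"dy":1,"dz":0,"rx":0,"ry":0,"rz":0},{"dx":-0.3,"dy":1,"dz":0,"rx":0,"ry":0,"rz":0},{"dx":-0.3,"dy":1,"dz":0,"rx":0,"ry":0,"rz":0},{"dx":-0.3,"dy":1,"dz":0,"rx":0,"ry":0,"rz":0},{"dx":-0.3,"dy":1,"dz":0,"rx":0,"ry":0,"rz":0},{"dx":-0.3,"dy":1,"dz":0,"rx":0,"ry":0,"rz":0},{"dx":-0.27,"dy":0.6,"dz":0,"rx":0,"ry":0,"rz":0},{"dx":0,"dy":0,"dz":0,"rx":0,"ry":0,"rz":0}]'

```text
t: 19.05
tcp_pos: [0.4838, 0.2043, 0.1536]
tool_rot: [0.704, 0.71, -0.001, -0.001]
force: [0.1, -0.5, -3.5]
finger_gap: 0.345
gripper_force: 49.9
```

```bash
python3 - <<'E'
from h import *
b=cams.snapshot('side');s=sensors.sense();p=s['tcp_pos'];print(p,s['tool_rot'],s['force'])
x0,y0=220,90
i=cv2.resize(b[y0:240,x0:380],None,fx=5,fy=4,interpolation=cv2.INTER_CUBIC)
cv2.imwrite('pics/p3.png',i[:,:,::-1])
u=px('side',[[p[0],p[1],p[2]-.045+.017],[p[0]-.0285,p[1],p[2]-.0367],[p[0]+.0285,p[1],p[2]-.0367]]);print((u-[x0,y0])*[5,4])
E
```

```text
[0.48470452 0.20363752 0.15381525] [ 7.04421990e-01  7.09781068e-01 -6.85821941e-04 -1.58738319e-04] [ 0.58854156 -0.85284428 -2.71061806]
[[375.66025739 301.0482223 ]
 [336.45173482 306.27497783]
 [415.24273043 312.98139246]]
```

View pics/p3.png

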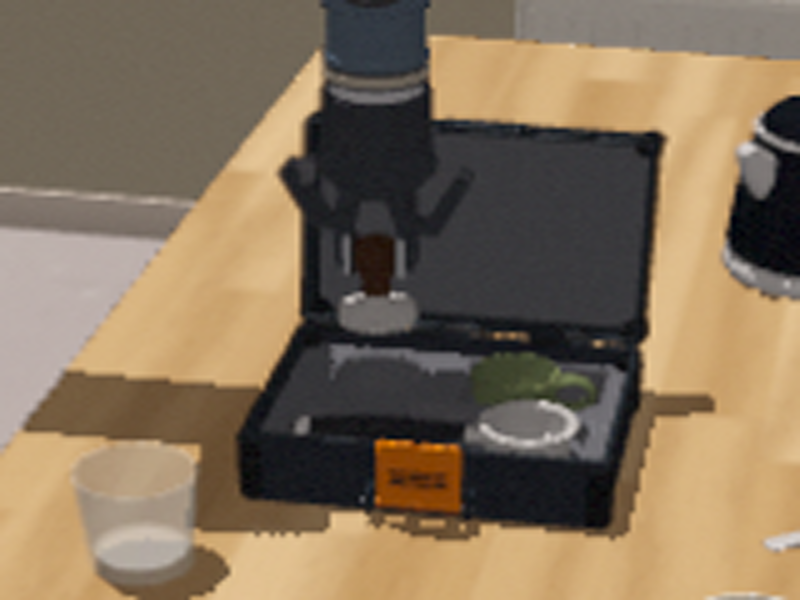

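The tamper hangs upright at about x = 377 in the crop, against a predicted 376. I'll lower it into the pocket.

Call:
move_arm --targets '[{"dx":0.04,"dy":0.02,"dz":-0.7,"rx":0,"ry":0,"rz":0},{"dx":0,"dy":0,"dz":-0.7,"rx":0,"ry":0,"rz":0},{"dx":0,"dy":0,"dz":-0.5,"rx":0,"ry":0,"rz":0},{"dx":0,"dy":0,"dz":-0.3,"rx":0,"ry":0,"rz":0},{"dx":0,"dy":0,"dz":-0.2,"rx":0,"ry":0,"rz":0},{"dx":0,"dy":0,"dz":-0.2,"rx":0,"ry":0,"rz":0},{"dx":0,"dy":0,"dz":-0.2,"rx":0,"ry":0,"rz":0},{"dx":0,"dy":0,"dz":-0.2,"rx":0,"ry":0,"rz":0},{"dx":0,"dy":0,"dz":0,"rx":0,"ry":0,"rz":0},{"dx":0,"dy":0,"dz":0,"rx":0,"ry":0,"rz":0}]'

```text
t: 20.35
tcp_pos: [0.4865, 0.2041, 0.0794]
tool_rot: [0.705, 0.709, 0.0, 0.0]
force: [-0.0, -0.4, -4.5]
finger_gap: 0.349
gripper_force: 49.9
```

Call:
move_arm --targets '[{"dx":0,"dy":0,"dz":-0.2,"rx":0,"ry":0,"rz":0},{"dx":0,"dy":0,"dz":-0.2,"rx":0,"ry":0,"rz":0},{"dx":0,"dy":0,"dz":-0.2,"rx":0,"ry":0,"rz":0},{"dx":0,"dy":0,"dz":-0.2,"rx":0,"ry":0,"rz":0},{"dx":0,"dy":0,"dz":-0.1,"rx":0,"ry":0,"rz":0},{"dx":0,"dy":0,"dz":-0.08,"rx":0,"ry":0,"rz":0},{"dx":0,"dy":0,"dz":0,"rx":0,"ry":0,"rz":0},{"dx":0,"dy":0,"dz":0,"rx":0,"ry":0,"rz":0},{"dx":0,"dy":0,"dz":0,"rx":0,"ry":0,"rz":0},{"dx":0,"dy":0,"dz":0,"rx":0,"ry":0,"rz":0}]'

```text
t: 21.6
tcp_pos: [0.4864, 0.2041, 0.0549]
tool_rot: [0.705, 0.709, 0.0, 0.0]
force: [0.3, -0.6, -1.5]
finger_gap: 0.341
gripper_force: 50.0
```

Call:
move_arm --targets '[{"dx":0,"dy":0,"dz":0,"rx":0,"ry":0,"rz":0},{"dx":0,"dy":0,"dz":0,"rx":0,"ry":0,"rz":0},{"dx":0,"dy":0,"dz":0,"rx":0,"ry":0,"rz":0},{"dx":0,"dy":0,"dz":0,"rx":0,"ry":0,"rz":0},{"dx":0,"dy":0,"dz":0,"rx":0,"ry":0,"rz":0},{"dx":0,"dy":0,"dz":0.5,"rx":0,"ry":0,"rz":0},{"dx":0,"dy":0,"dz":0.8,"rx":0,"ry":0,"rz":0},{"dx":0,"dy":0,"dz":1,"rx":0,"ry":0,"rz":0},{"dx":0,"dy":0,"dz":1,"rx":0,"ry":0,"rz":0},{"dx":0,"dy":0,"dz":0.5,"rx":0,"ry":0,"rz":0}]' --claw 55

```text
t: 22.85
tcp_pos: [0.4872, 0.2042, 0.1518]
tool_rot: [0.705, 0.709, 0.001, 0.001]
force: [-0.3, 1.1, -0.7]
finger_gap: 0.553
gripper_force: 0.0
```

Both parts are placed and released. Next I'll go up and over the lid with the fingers shut, so I can push it from its outer face.

Call:
move_arm --targets '[{"dx":0,"dy":0,"dz":1,"rx":0,"ry":0,"rz":0},{"dx":0,"dy":0,"dz":1,"rx":0,"ry":0,"rz":0},{"dx":0,"dy":0,"dz":1,"rx":0,"ry":0,"rz":0},{"dx":0,"dy":0,"dz":1,"rx":0,"ry":0,"rz":0},{"dx":0,"dy":0,"dz":1,"rx":0,"ry":0,"rz":0},{"dx":0,"dy":0,"dz":1,"rx":0,"ry":0,"rz":0},{"dx":0.58,"dy":1,"dz":0.2,"rx":0,"ry":0,"rz":0},{"dx":0.58,"dy":1,"dz":0,"rx":0,"ry":0,"rz":0},{"dx":0.58,"dy":1,"dz":0,"rx":0,"ry":0,"rz":0},{"dx":0.58,"dy":1,"dz":0,"rx":0,"ry":0,"rz":0}]' --claw 0

```text
t: 24.1
tcp_pos: [0.5444, 0.3046, 0.3046]
tool_rot: [0.705, 0.709, -0.0, -0.0]
force: [-0.5, -0.5, 0.1]
finger_gap: 0.001
gripper_force: 0.0
```

Call:
move_arm --targets '[{"dx":0,"dy":1,"dz":0,"rx":0,"ry":0,"rz":0},{"dx":0,"dy":1,"dz":0,"rx":0,"ry":0,"rz":0},{"dx":0,"dy":1,"dz":0,"rx":0,"ry":0,"rz":0},{"dx":0,"dy":0.4,"dz":0,"rx":0,"ry":0,"rz":0},{"dx":0,"dy":0,"dz":-0.5,"rx":0,"ry":0,"rz":0},{"dx":0,"dy":0,"dz":-1,"rx":0,"ry":0,"rz":0},{"dx":0,"dy":0,"dz":-1,"rx":0,"ry":0,"rz":0},{"dx":0,"dy":0,"dz":-1,"rx":0,"ry":0,"rz":0},{"dx":0,"dy":0,"dz":-0.2,"rx":0,"ry":0,"rz":0},{"dx":0,"dy":0,"dz":0,"rx":0,"ry":0,"rz":0}]'

```text
t: 25.35
tcp_pos: [0.5445, 0.3884, 0.2121]
tool_rot: [0.705, 0.709, -0.0, -0.0]
force: [0.5, 0.4, 0.2]
finger_gap: -0.0
gripper_force: 0.0
```

```bash
python3 - <<'E'
from h import *
a=cams.snapshot('top');b=cams.snapshot('side');s=sensors.sense();print(s['t'],s['tcp_pos'],s['force'],s['q'])
i=np.hstack([cv2.resize(a[120:290,170:310],None,fx=2.8,fy=2.8),cv2.resize(b[80:250,230:370],None,fx=2.8,fy=2.8)])
cv2.imwrite('pics/p4.png',i[:,:,::-1])
E
```

```text
25.45 [0.5452177  0.3890651  0.21347058] [-0.02330427  0.3092986   0.27965798] [ 4.53338869e-01  6.06721625e-01  1.33118077e+00 -8.38815942e-05
  1.20156393e+00  4.47578674e-01]
```

View pics/p4.png

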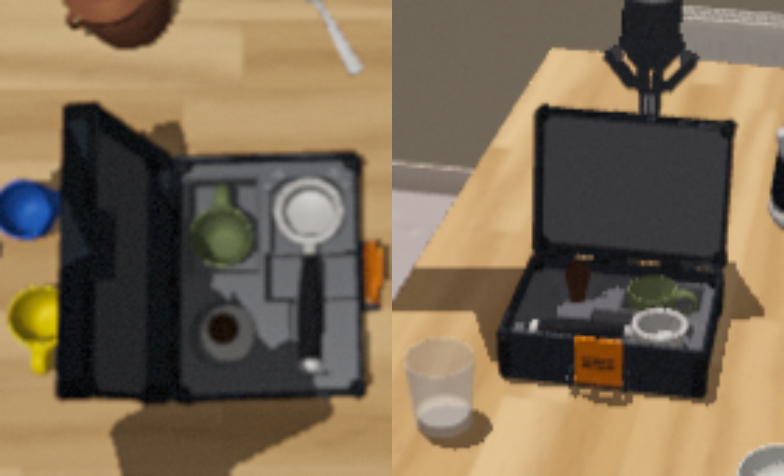

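The top and side crops show the portafilter, tamper and cup all seated, the lid still open and the fingers behind it. Now I'll push the lid over.

Call:
move_arm --targets '[{"dx":0,"dy":-1,"dz":0,"rx":0,"ry":0,"rz":0},{"dx":0,"dy":-0.6,"dz":0,"rx":0,"ry":0,"rz":0},{"dx":0,"dy":-0.5,"dz":0.05,"rx":0,"ry":0,"rz":0},{"dx":0,"dy":-0.5,"dz":0.05,"rx":0,"ry":0,"rz":0},{"dx":0,"dy":-0.5,"dz":0.05,"rx":0,"ry":0,"rz":0},{"dx":0,"dy":-0.58,"dz":0.05,"rx":0,"ry":0,"rz":0},{"dx":0,"dy":-0.55,"dz":0.05,"rx":0,"ry":0,"rz":0},{"dx":0,"dy":-0.55,"dz":0.05,"rx":0,"ry":0,"rz":0},{"dx":0,"dy":-0.55,"dz":0.05,"rx":0,"ry":0,"rz":0},{"dx":0,"dy":0,"dz":0,"rx":0,"ry":0,"rz":0}]'

```text
t: 26.7
tcp_pos: [0.5438, 0.2539, 0.2204]
tool_rot: [0.705, 0.709, -0.002, -0.0]
force: [-0.8, -0.3, 0.2]
finger_gap: 0.0
gripper_force: 0.0
```

Call:
move_arm --targets '[{"dx":0,"dy":-0.58,"dz":-0.08,"rx":0,"ry":0,"rz":0},{"dx":0,"dy":-0.58,"dz":-0.08,"rx":0,"ry":0,"rz":0},{"dx":0,"dy":-0.58,"dz":-0.08,"rx":0,"ry":0,"rz":0},{"dx":0,"dy":-0.54,"dz":-0.29,"rx":0,"ry":0,"rz":0},{"dx":0,"dy":-0.54,"dz":-0.29,"rx":0,"ry":0,"rz":0},{"dx":0,"dy":-0.54,"dz":-0.29,"rx":0,"ry":0,"rz":0},{"dx":0,"dy":-0.43,"dz":-0.44,"rx":0,"ry":0,"rz":0},{"dx":0,"dy":-0.43,"dz":-0.44,"rx":0,"ry":0,"rz":0},{"dx":0,"dy":-0.43,"dz":-0.44,"rx":0,"ry":0,"rz":0},{"dx":0,"dy":0,"dz":0,"rx":0,"ry":0,"rz":0}]'

```text
t: 27.95
tcp_pos: [0.5431, 0.1386, 0.1587]
tool_rot: [0.705, 0.709, -0.002, -0.001]
force: [0.1, 0.3, 0.2]
finger_gap: -0.003
gripper_force: 0.0
```

Call:
move_arm --targets '[{"dx":0,"dy":-0.21,"dz":-0.34,"rx":0,"ry":0,"rz":0},{"dx":0,"dy":-0.21,"dz":-0.34,"rx":0,"ry":0,"rz":0},{"dx":0,"dy":-0.21,"dz":-0.32,"rx":0,"ry":0,"rz":0},{"dx":0,"dy":0,"dz":0,"rx":0,"ry":0,"rz":0},{"dx":0,"dy":0,"dz":0.8,"rx":0,"ry":0,"rz":0},{"dx":0,"dy":0,"dz":0.8,"rx":0,"ry":0,"rz":0},{"dx":0.04,"dy":-1,"dz":0,"rx":0,"ry":0,"rz":0},{"dx":0.04,"dy":-0.95,"dz":0,"rx":0,"ry":0,"rz":0},{"dx":0,"dy":0,"dz":0,"rx":0,"ry":0,"rz":0},{"dx":0,"dy":0,"dz":0,"rx":0,"ry":0,"rz":0}]'

```text
t: 29.2
tcp_pos: [0.5463, 0.0754, 0.1753]
tool_rot: [0.705, 0.709, 0.0, -0.0]
force: [-1.1, -0.8, -0.2]
finger_gap: 0.004
gripper_force: 0.0
```

```bash
python3 - <<'E'
from h import *
a=cams.snapshot('top');b=cams.snapshot('side');s=sensors.sense();print(s['t'],s['tcp_pos'],s['force'])
i=np.hstack([cv2.resize(a[120:290,170:340],None,fx=2.3,fy=3),cv2.resize(b[90:260,220:370],None,fx=2.6,fy=3)])
cv2.imwrite('pics/p5.png',i[:,:,::-1])
E
```

```text
29.3 [0.54625426 0.07579308 0.17522621] [-0.21524055  0.22530099  0.29253136]
```

View pics/p5.png

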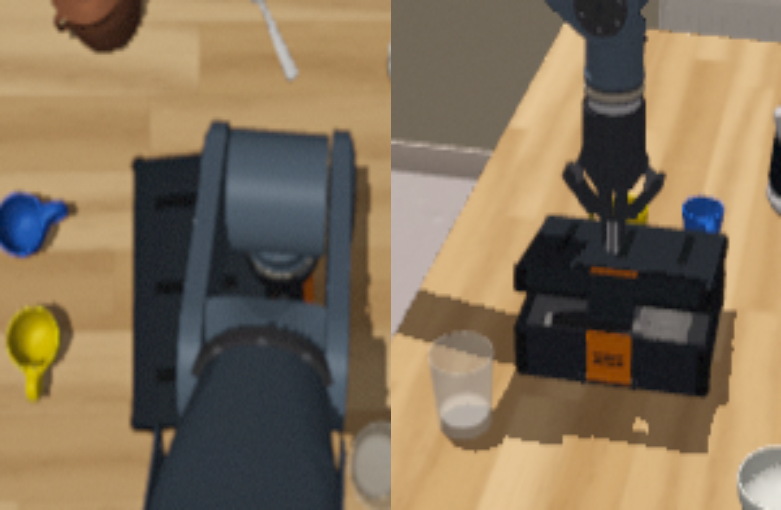

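The lid leans at about 0.2 rad and the fingertips hang just above the orange thumb pad (side crop around (612,270)). I'll press down.

Call:
move_arm --targets '[{"dx":-0.02,"dy":-0.06,"dz":-0.7,"rx":0,"ry":0,"rz":0},{"dx":0,"dy":-0.06,"dz":-0.5,"rx":0,"ry":0,"rz":0},{"dx":0,"dy":0,"dz":-0.3,"rx":0,"ry":0,"rz":0},{"dx":0,"dy":0,"dz":-0.3,"rx":0,"ry":0,"rz":0},{"dx":0,"dy":0,"dz":-0.2,"rx":0,"ry":0,"rz":0},{"dx":0,"dy":0,"dz":-0.1,"rx":0,"ry":0,"rz":0},{"dx":0,"dy":0,"dz":-0.1,"rx":0,"ry":0,"rz":0},{"dx":0,"dy":0,"dz":-0.1,"rx":0,"ry":0,"rz":0},{"dx":0,"dy":0,"dz":-0.1,"rx":0,"ry":0,"rz":0},{"dx":0,"dy":0,"dz":0,"rx":0,"ry":0,"rz":0}]'

```text
t: 30.55
tcp_pos: [0.5466, 0.0713, 0.116]
tool_rot: [0.705, 0.709, 0.0, 0.001]
force: [-1.2, -4.1, 4.7]
finger_gap: 0.003
gripper_force: 2.5
```

Call:
move_arm --targets '[{"dx":0,"dy":0,"dz":-0.1,"rx":0,"ry":0,"rz":0},{"dx":0,"dy":0,"dz":-0.1,"rx":0,"ry":0,"rz":0},{"dx":0,"dy":0,"dz":-0.1,"rx":0,"ry":0,"rz":0},{"dx":0,"dy":0,"dz":-0.1,"rx":0,"ry":0,"rz":0},{"dx":0,"dy":0,"dz":-0.06,"rx":0,"ry":0,"rz":0},{"dx":0,"dy":0,"dz":0,"rx":0,"ry":0,"rz":0},{"dx":0,"dy":0,"dz":0,"rx":0,"ry":0,"rz":0},{"dx":0,"dy":0,"dz":0,"rx":0,"ry":0,"rz":0},{"dx":0,"dy":0,"dz":0,"rx":0,"ry":0,"rz":0},{"dx":0,"dy":0,"dz":0,"rx":0,"ry":0,"rz":0}]'

```text
t: 31.8
tcp_pos: [0.5458, 0.0725, 0.1045]
tool_rot: [0.705, 0.709, 0.0, -0.0]
force: [-1.4, -1.3, 7.7]
finger_gap: 0.0
gripper_force: 3.8
```

Now a few more tenths of a millimetre, watching the force.

Call:
move_arm --targets '[{"dx":0,"dy":0,"dz":-0.04,"rx":0,"ry":0,"rz":0},{"dx":0,"dy":0,"dz":0,"rx":0,"ry":0,"rz":0},{"dx":0,"dy":0,"dz":-0.04,"rx":0,"ry":0,"rz":0},{"dx":0,"dy":0,"dz":0,"rx":0,"ry":0,"rz":0},{"dx":0,"dy":0,"dz":-0.04,"rx":0,"ry":0,"rz":0},{"dx":0,"dy":0,"dz":0,"rx":0,"ry":0,"rz":0},{"dx":0,"dy":0,"dz":0,"rx":0,"ry":0,"rz":0},{"dx":0,"dy":0,"dz":0,"rx":0,"ry":0,"rz":0},{"dx":0,"dy":0,"dz":0,"rx":0,"ry":0,"rz":0},{"dx":0,"dy":0,"dz":0,"rx":0,"ry":0,"rz":0}]'

```text
t: 33.05
tcp_pos: [0.5459, 0.0725, 0.1042]
tool_rot: [0.705, 0.709, 0.0, 0.0]
force: [-6.4, -1.1, 26.7]
finger_gap: 0.002
gripper_force: 12.8
```

Call:
move_arm --targets '[{"dx":0,"dy":0,"dz":0.6,"rx":0,"ry":0,"rz":0},{"dx":0,"dy":0,"dz":1,"rx":0,"ry":0,"rz":0},{"dx":0,"dy":0,"dz":1,"rx":0,"ry":0,"rz":0},{"dx":0,"dy":0,"dz":1,"rx":0,"ry":0,"rz":0},{"dx":0,"dy":-1,"dz":0.5,"rx":0,"ry":0,"rz":0},{"dx":0,"dy":-1,"dz":0,"rx":0,"ry":0,"rz":0},{"dx":0,"dy":-1,"dz":0,"rx":0,"ry":0,"rz":0},{"dx":0,"dy":-1,"dz":0,"rx":0,"ry":0,"rz":0},{"dx":0,"dy":-1,"dz":0,"rx":0,"ry":0,"rz":0},{"dx":0,"dy":-1,"dz":0,"rx":0,"ry":0,"rz":0}]'

```text
t: 34.3
tcp_pos: [0.5457, -0.0782, 0.2028]
tool_rot: [0.705, 0.709, 0.0, -0.001]
force: [0.3, -0.5, 0.0]
finger_gap: 0.002
gripper_force: 0.0
```

Call:
move_arm --targets '[{"dx":0,"dy":-1,"dz":0,"rx":0,"ry":0,"rz":0},{"dx":0,"dy":-1,"dz":0,"rx":0,"ry":0,"rz":0},{"dx":0,"dy":-1,"dz":0,"rx":0,"ry":0,"rz":0},{"dx":0,"dy":-1,"dz":0,"rx":0,"ry":0,"rz":0},{"dx":0,"dy":-1,"dz":0,"rx":0,"ry":0,"rz":0},{"dx":0,"dy":-1,"dz":0,"rx":0,"ry":0,"rz":0},{"dx":0,"dy":0,"dz":0,"rx":0,"ry":0,"rz":0},{"dx":0,"dy":0,"dz":0,"rx":0,"ry":0,"rz":0},{"dx":0,"dy":0,"dz":0,"rx":0,"ry":0,"rz":0},{"dx":0,"dy":0,"dz":0,"rx":0,"ry":0,"rz":0}]'

```text
t: 35.55
tcp_pos: [0.546, -0.2271, 0.2034]
tool_rot: [0.705, 0.71, 0.0, -0.0]
force: [0.6, 0.3, 0.3]
finger_gap: 0.002
gripper_force: 0.0
```

```bash
python3 - <<'E'
from h import *
a=cams.snapshot('top');b=cams.snapshot('side');s=sensors.sense();print(s['t'],s['tcp_pos'],s['force'])
i=np.hstack([cv2.resize(a[150:280,220:320],None,fx=4,fy=4),cv2.resize(b[140:270,255:355],None,fx=4,fy=4)])
cv2.imwrite('pics/p6.png',i[:,:,::-1])
# predicted side-crop rows of lid top front edge when shut / at 0.11
for t in(0,.11):
    y=.2519-.19*np.cos(t)+.034*np.sin(t);z=.0705+.19*np.sin(t)+.034*np.cos(t)
    print(t,(px('side',[[.43,y,z],[.66,y,z]])-[255,140])*4+[400,0],(px('side',[[.5455,.06,.081]])-[255,140])*4+[400,0])
E
```

```text
35.65 [ 0.54600609 -0.22739868  0.20341716] [-0.41167638 -0.90067534  0.34019574]
0 [[459.41178429 199.31163647]
 [733.45759778 230.73777267]] [[594.98999006 239.96073079]]
0.11 [[460.06330023 175.16412961]
 [735.37780526 206.20768044]] [[594.98999006 239.96073079]]
```

View pics/p6.png

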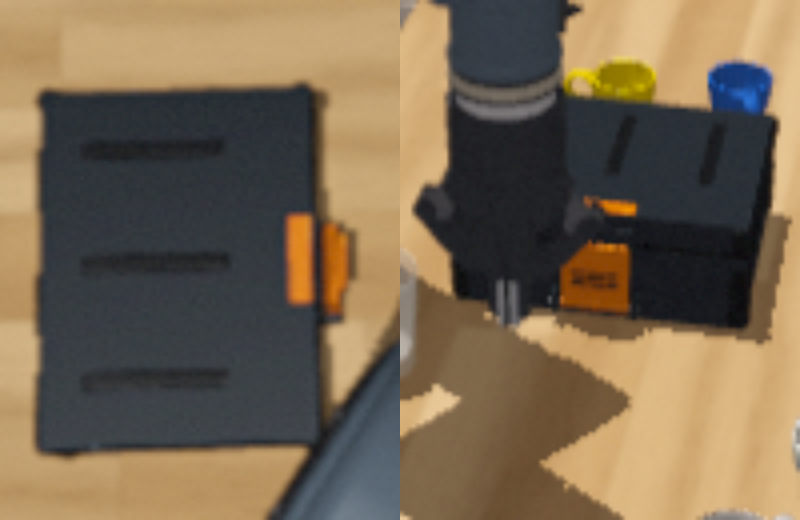

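The last picture shows the lid lying flush. Its front edge at about (735,228) fits the shut prediction of 231 rather than 206 for a lid resting on the catch, and the catch stands upright over the tongue. Handing in.

```bash
python3 -c "
from station import order
print(order.sign_off())"
```

```text
the job is handed in; nothing more can be done
None
```

The coffee kit is packed and handed in at about 36 s: the portafilter and tamper sit in their cut-outs, the cup was left in its place, and the camera and force readings show the lid shut under the catch; sign-off returned no verdict.

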